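# Complete the punch carrier and hold it up level

## Task

Lay the loose dark steel punch gently across the two saddles of the empty seat of the wooden carrier, as the other punch lies in its seat, and let go of it while the carrier stands on the bench. Then lift the carrier by its bar handle about 10 cm clear of the bench and keep it steady and level there for two seconds, with both punches in their seats; the job finishes with you still holding it up. Leave the white handpiece and the amber glue pot where they are.

Things in the scene. Friction and masses are not known exactly. Their poses are not given: they have to be found in the camera images.
- carrier: Loose pale wooden punch carrier, about 0.3 kg. Board 120 (x) x 160 (y) x 10 mm; origin at the centre of the underside, z up. A fixed bar handle runs along x over the middle. On either side of it is a seat of two raised saddles, at y = -60 mm (occupied) and y = +60 mm (empty). With a punch in each seat it balances under the middle of the handle.
- handle (a point): Centre of the carrier's handle bar, 92 mm above the carrier's underside. Bar 106 mm long (x), 14 mm wide (y, the width to grip), 20 mm high (top at 102 mm), on two 14 mm posts at x = -43 and +43 mm; open below the bar. Axes are the carrier's.
- empty_seat (a point): Middle of the empty seat, at the height of the saddle floors (40 mm above the underside). Saddles at x = -32 and +32 mm, each 12 mm thick (x), 40 mm wide (y); leaning cheeks stand 11 mm above the floor, 23 mm apart there, 31 mm at the top. The punch shall lie along x across both. Axes are the carrier's.
- punch_center (a point): Centre of the loose punch: a plain dark steel tube 104 mm long, 18 mm thick, about 80 g, lying on the bench to the robot's right; its y axis is the long axis. Its ends are alike. It rests 9 mm below this point.
- punch: The same loose punch, origin on its underside (9 mm below the centre as it lies), y axis along it.
- seated_center (a point): Centre of the other punch, 100 mm long and 17 mm thick, same look, loose in the carrier's occupied seat; y axis along it.
- handpiece_center (a point): Centre of the handpiece to be left alone: white stepped barrel 17 mm thick, 112 mm long, lying beside the loose punch, on either side of it; y axis along it.
- pot_center (a point): Centre of the small amber glue pot with a black lid, 42 mm across, 54 mm high, to be left alone.
- polishing_motor: The fixed green polishing motor on the bench, origin at the middle of its underside; about 0.18 m high, with a wheel 0.13 m across at each end (0.16 m either side of it along y) and thin pointed spindle tips beyond, 0.12 m above the bench, reaching 0.26 m either side. Keep clear.

How it is judged:
On the way, in this order (a step that is already met when the one before it is completed fails the run):
1. the loose punch lies in the empty seat, let go, while the carrier stands on the bench (x of punch_center in the frame of carrier between -0.018 and 0.018 m and y of punch_center in the frame of carrier between 0.053 and 0.067 m and z of punch_center in the frame of carrier between 0.043 and 0.055 m and angle between the y axis of each of punch_center, seated_center and the x axis of carrier, either way round below 0.14 rad and x of seated_center in the frame of carrier between -0.018 and 0.018 m and y of seated_center in the frame of carrier between -0.067 and -0.053 m and z of seated_center in the frame of carrier between 0.0425 and 0.0545 m and contact force between the fingers and punch below 0.05 N and height (world z) of carrier below 0.01 m and angle between carrier's own z axis and vertical below 0.05 rad and linear speed of punch below 0.03 m/s), for 0.3 s.
2. the carrier is held up steady and level by the handle for two seconds, both punches in their seats (x of punch_center in the frame of carrier between -0.018 and 0.018 m and y of punch_center in the frame of carrier between 0.053 and 0.067 m and z of punch_center in the frame of carrier between 0.043 and 0.055 m and angle between the y axis of each of punch_center, seated_center and the x axis of carrier, either way round below 0.14 rad and x of seated_center in the frame of carrier between -0.018 and 0.018 m and y of seated_center in the frame of carrier between -0.067 and -0.053 m and z of seated_center in the frame of carrier between 0.0425 and 0.0545 m and height (world z) of carrier between 0.07 and 0.2 m and angle between carrier's own z axis and vertical below 0.12 rad and linear speed of carrier below 0.03 m/s and angular speed of carrier below 0.15 rad/s and contact force between the fingers and carrier above 2 N and contact force between carrier and polishing_motor below 0.05 N and contact force between the fingers and punch below 0.05 N), for 2 s.
At the end, for the whole second after the job is handed in: Fingers hold the carrier (over 2 N), underside 70-200 mm above the bench, tilt under 0.12 rad, below 0.03 m/s and 0.15 rad/s, clear of the motor; each punch in its seat within 18 mm along, 7 mm across, 6 mm in height, 0.14 rad; fingers off the loose punch (all of step 2); the arm keeps its last pose, push and grip.
It fails at once if the carrier is tipped by more than 0.35 rad (angle between carrier's own z axis and vertical above 0.35 rad).
It fails at once if the loose punch is dropped from more than about 15 mm (contact force between the fingers and punch below 0.01 N and linear speed of punch above 0.55 m/s).
It fails at once if the handpiece is moved by more than 25 mm (distance of handpiece_center from where it was at the start of the episode above 0.025 m).
It fails at once if the glue pot is moved by more than 25 mm (distance of pot_center from where it was at the start of the episode above 0.025 m).
It also fails if it takes over 64 s, if anything falls off the work surface, if the arm or the gripper's body presses on something with over 40 N, if the wrist force passes 120 N, or if a joint passes its speed limit or range.

## Robot

A 7-joint arm with a two-finger parallel gripper is mounted at the origin on a cart in front of the work surface, level with it; the furniture and walls round the work are solid. World frame = base frame: x ahead of the robot, y to its left, z up, the work surface at z = 0. Lengths are in m, angles in rad, forces in N, time in s.
With the tool pointing down it reaches from about 0.35 to 0.9 m from the base axis. Payload 8.1 kg.
Tool frame: the origin (TCP) lies at the very end of the fingers, on their centre line; the grasp point (between the pads) lies 19 mm behind it; z points along the fingers, y is the line along which they close (so a half turn about z gives the same grasp; the last joint's range is limited). The gripper opens to 92 mm and grips with 3 to 60 N. Pads are 19 mm wide; open, the fingers measure 130 mm over their backs; the gripper's body (75 mm by 190 mm) begins 47 mm behind the grasp point.
Start: joints at [-1.408, 0.434, 0.025, 1.573, -0.012, 1.134, -0.075], TCP at [0.164, 0.603, 0.227] pointing down, gripper open.
Joint ranges: [-2.62, 2.62], [-0.44, 2.09], [-1.27, 1.32], [0.08, 2.57], [-1.32, 4.46], [0.12, 2], [-2.74, 2.74]. Speed limits (rad/s): [2.22, 2.22, 3.01, 3.01, 3.14, 3.14, 3.14].

## Interface

Orientations are given as a rotation vector (axis times angle).
In Python, from cell import arm gives the robot as it stands.
- The arm moves only by the tool jog_arm, never from a script. Its argument "rows" is a list of rows, each a list of 3 entries, a list of its own where there are three numbers: the shift along the world's x, y, z in cm, then the turn, a rotation vector about the world's x, y, z in degrees, then the opening, from 0 (shut) to 1 (fully open). A call has 1 to 8 rows; each row is the pose to reach, as a shift and turn from the pose commanded when the call began; what a row does not reach only later rows make up. A row lasts 1/8 s, in which the tool goes at most 62.5 mm and 10.7 degrees, less where a joint would pass 70% of its speed; a pose out of reach is approached as far as the arm can. A call with a gripper value outside its range is refused whole. The fingers move at their own pace and stop on an object; "newtons" is the grip in N (left out, the last holds). Time passes only in rows, so rows that repeat a pose let the fingers close. It gives the time, the measured TCP pose, the force, the opening and the grip force at its end, in the units of the state.
- arm.observe(): the state, without advancing time (a new reading comes with each control period).
- arm.get_image(name): name is "side" or "top" or "wrist"; returns a dict with "img" (480x640x3 uint8, red, green, blue), "depth" (480x640 float32, m along the optical axis (not along the pixel's ray), 0 where there is no reading), "fx", "fy", "cx", "cy" (pixels), "rvec" (rotation vector, rad) and "tvec" (3), from world to camera coordinates, as OpenCV has them; the wrist camera has in their place "mount" (4x4, takes a point from camera to tool coordinates, whose origin is the TCP and whose axes are the flange's). Camera axes: x right, y down, z forward; pixel columns grow to the right and rows downward; lengths in m; the calibration is good to about 2 mm. A picture is of the moment at which its call begins: read the wrist's pose just before it.
- arm.sign_off(): hands the job in; it is judged then, once.
The state is a dict: "clock": time; "joints": joint angles; "dq": joint speeds; "joint_efforts": joint torques, N m; "position": TCP position; "ee_rot": TCP orientation; "force": force on the tool from outside, world axes, zero at the start; "ft_torque": the same for the moment, N m; "width": opening from 0.0 (shut) to 1.0 (fully open); "gripper_force": force on a finger pad.
Only numpy, scipy, OpenCV 4.12 (cv2) and the standard library are available. Lean on these libraries where they do the work, as an engineer would, in place of code of your own. Each camera call takes 0.05 s, during which the arm holds its last target. There are 200 camera calls.

## Working session

There is one attempt and no reset: what is moved stays moved. The work goes in short steps, Python scripts to look and compute and a tool call to move; the robot and the scene stay as the last step left them, time stands still between calls to the robot, and variables do not carry over. Pictures are saved under pics/ and viewed, at most 10 in all, crops included, and the job is handed in when it is done.

Besides the shell and the picture viewer there is one more tool, called after "Call:" by a JSON object that holds its "fn" and its "kwargs", one argument or row to a line. jog_arm: Moves the arm, as the interface text tells. Its arguments: {"type":"object","properties":{"rows":{"type":"array","items":{"type":"array"}},"newtons":{"type":"number"}},"required":["rows"]}

```bash
mkdir -p pics; ls; python3 - <<'E'
from cell import arm
import cv2,numpy as np,pickle
s=arm.observe();print({k:np.round(v,3) for k,v in s.items()})
for n in("top","side"):
    d=arm.get_image(n);pickle.dump(d,open(n+".pkl","wb"));cv2.imwrite(f"pics/{n}0.png",d["img"][:,:,::-1])
    R=cv2.Rodrigues(np.array(d["rvec"],float))[0];print(n,-R.T@np.ravel(d["tvec"]),R[2],d["fx"])
E
```

```text
pics
{'clock': np.float64(0.0), 'joints': array([-1.408,  0.435,  0.025,  1.574, -0.012,  1.134, -0.075]), 'dq': array([ 0.001, -0.   , -0.002,  0.   , -0.001,  0.001, -0.   ]), 'joint_efforts': array([-1.0000e-03, -6.6786e+01,  9.8500e-01, -3.1445e+01, -6.1000e-02,
        4.3000e-02,  0.0000e+00]), 'position': array([0.164, 0.603, 0.226]), 'ee_rot': array([-4.160e-01, -3.114e+00,  2.000e-03]), 'force': array([ 0.553, -0.48 ,  0.099]), 'ft_torque': array([ 0.021, -0.018, -0.005]), 'gripper_force': np.float64(0.0), 'width': np.float64(1.0)}
top [0.33867356 0.01946714 1.01641266] [ 0.14292835  0.02138093 -0.98950207] 460.61195738680925
side [0.01171123 1.04158695 0.72934839] [ 0.34977161 -0.79353006 -0.49796572] 546.7126558200056
```

View pics/top0.png

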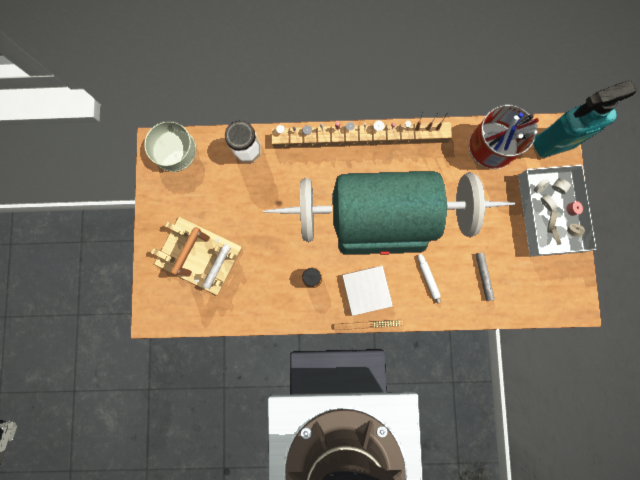

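View pics/side0.png

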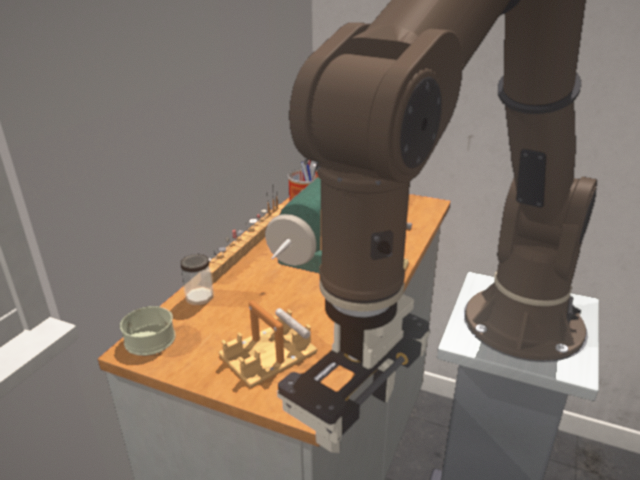

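The top view shows the loose punch at (485,276), the handpiece at (428,278), the pot at (312,277) and the carrier around (197,257). The carrier's brown handle runs (197,232)-(177,272), the seated punch is at (215,265), and the empty seat is on the left of the handle. In the side view the arm hides part of the carrier.

```bash
cat > h.py <<'E'
from cell import arm
import cv2,numpy as np,pickle
from scipy.spatial.transform import Rotation as Ro
def grab(n,fn=None):
    s=arm.observe();d=arm.get_image(n)
    if n=="wrist":
        T=np.eye(4);T[:3,:3]=Ro.from_rotvec(s["ee_rot"]).as_matrix();T[:3,3]=s["position"];d["T"]=T@np.array(d["mount"])
    if fn:cv2.imwrite(f"pics/{fn}.png",d["img"][:,:,::-1])
    return cam(d)
def cam(d):
    if "T" not in d:
        T=np.eye(4);T[:3,:3]=cv2.Rodrigues(np.array(d["rvec"],float))[0];T[:3,3]=np.ravel(d["tvec"]);d["T"]=np.linalg.inv(T)
    return d
def ray(d,uv,z):
    uv=np.atleast_2d(uv).astype(float);r=np.c_[(uv[:,0]-d["cx"])/d["fx"],(uv[:,1]-d["cy"])/d["fy"],np.ones(len(uv))]@d["T"][:3,:3].T
    c=d["T"][:3,3];return c+r*((z-c[2])/r[:,2])[:,None]
def blobs(d,lo,hi,box=(0,0,640,480),amin=60):
    """min-area rectangles of HSV blobs: centre, long-axis ends, width px"""
    m=cv2.inRange(cv2.cvtColor(d["img"],cv2.COLOR_RGB2HSV),lo,hi);k=np.zeros_like(m);k[box[1]:box[3],box[0]:box[2]]=1
    m=cv2.morphologyEx(m*k,cv2.MORPH_OPEN,np.ones((2,2)));out=[]
    for c in cv2.findContours(m,0,2)[0]:
        if cv2.contourArea(c)<amin:continue
        p=cv2.boxPoints(cv2.minAreaRect(c))
        e=[np.linalg.norm(p[1]-p[0]),np.linalg.norm(p[2]-p[1])]
        ends=((p[0]+p[3])/2,(p[1]+p[2])/2) if e[0]>e[1] else ((p[0]+p[1])/2,(p[2]+p[3])/2)
        out.append((p.mean(0),ends,min(e),cv2.contourArea(c)))
    return out
def show(d,bl,z):
    for c,e,w,a in bl:
        P=ray(d,[c,*e],z);v=P[2]-P[1]
        print("px",c.round(),"area",a,"centre",P[0].round(4),"len",np.linalg.norm(v).round(4),"ang deg",np.degrees(np.arctan2(v[1],v[0])).round(1)%180,"wpx",round(w,1))
E
python3 - <<'E'
from h import *
d=cam(pickle.load(open("top.pkl","rb")))
hsv=cv2.cvtColor(d["img"],cv2.COLOR_RGB2HSV)
for n,(u,v) in dict(punch=(485,276),hand=(428,278),seat=(215,265),bar=(187,252),bench=(455,276),board=(200,275),sad=(160,255)).items():print(n,hsv[v,u])
print("punch");show(d,blobs(d,(0,0,20),(180,90,170),(465,240,505,310)),.009)
print("handpiece");show(d,blobs(d,(0,0,150),(180,70,255),(410,245,450,310)),.009)
print("pot");show(d,blobs(d,(0,0,0),(180,255,60),(295,260,330,295)),.054)
print("bar");show(d,blobs(d,(0,120,40),(14,255,200),(150,215,225,290)),.102)
print("seated");show(d,blobs(d,(0,0,100),(180,60,255),(190,235,240,300)),.0485)
E
```

```text
punch [ 26  13 156]
hand [ 30   2 246]
seat [ 24  12 211]
bar [ 12 149 182]
bench [ 17 127 237]
board [ 18 108 177]
sad [ 24  75 251]
punch
px [484. 278.] area 165.0 centre [ 0.3894 -0.3147  0.009 ] len 0.1033 ang deg 8.400000000000006 wpx 4.9
handpiece
px [430. 279.] area 285.5 centre [ 0.3896 -0.199   0.009 ] len 0.1105 ang deg 18.900000000000006 wpx 7.3
pot
bar
px [168. 274.] area 87.0 centre [0.4101 0.3414 0.102 ] len 0.0384 ang deg 88.3 wpx 8.0
px [194. 255.] area 143.0 centre [0.4466 0.291  0.102 ] len 0.0935 ang deg 152.3 wpx 12.9
seated
px [217. 267.] area 330.0 centre [0.4262 0.2563 0.0485] len 0.1021 ang deg 152.6 wpx 8.0
```

Call:
{"fn": "jog_arm", "kwargs": {
  "rows": [
    [[8, -13, 4], [0, 0, -20], 0.6],
    [[24, -40, 8], [0, 0, -80], 0.6],
    [[24, -40, 8], [0, 0, -80], 0.6],
    [[24, -40, 8], [0, 0, -80], 0.6],
    [[24, -40, 8], [0, 0, -80], 0.6],
    [[24, -40, 8], [0, 0, -80], 0.6],
    [[24, -40, 8], [0, 0, -80], 0.6],
    [[24, -40, 8], [0, 0, -80], 0.6]
  ]
}}

```text
clock: 1.1
position: [0.4054, 0.2, 0.3073]
ee_rot: [2.329, 2.109, 0.001]
force: [-0.7, 0.5, 0.1]
width: 0.601
gripper_force: 0.0
```

Call:
{"fn": "jog_arm", "kwargs": {
  "rows": [
    [[0, -51, -10], [0, 0, -76], 0.6],
    [[0, -51, -10], [0, 0, -76], 0.6],
    [[0, -51, -10], [0, 0, -76], 0.6],
    [[0, -51, -10], [0, 0, -76], 0.6],
    [[0, -51, -10], [0, 0, -76], 0.6],
    [[0, -51, -10], [0, 0, -76], 0.6],
    [[0, -51, -10], [0, 0, -76], 0.6],
    [[0, -51, -10], [0, 0, -76], 0.6]
  ]
}}

```text
clock: 2.1
position: [0.4043, -0.2891, 0.21]
ee_rot: [3.133, 0.238, 0.0]
force: [1.8, 0.7, 1.1]
width: 0.599
gripper_force: 0.0
```

Call:
{"fn": "jog_arm", "kwargs": {
  "rows": [
    [[0, 0, 0], [0, 0, 0], 0.6],
    [[0, 0, 0], [0, 0, 0], 0.6]
  ]
}}

```text
clock: 2.35
position: [0.4037, -0.2875, 0.2101]
ee_rot: [-3.132, -0.238, 0.002]
force: [-0.3, 0.0, -0.1]
width: 0.599
gripper_force: 0.0
```

```bash
python3 - <<'E'
from h import *
d=grab("wrist","w1");s=arm.observe();print(s["position"],np.degrees(np.arctan2(*Ro.from_rotvec(s["ee_rot"]).as_matrix()[[1,0],1])))
show(d,blobs(d,(0,0,20),(180,90,190),amin=800),.009)
E
```

```text
[ 0.40436844 -0.28645028  0.21031488] -81.16252414255992
px [353. 223.] area 1672.0 centre [ 0.3939 -0.3185  0.009 ] len 0.1073 ang deg 8.4 wpx 17.6
px [ 87. 208.] area 6465.5 centre [ 0.3688 -0.0565  0.009 ] len 0.1176 ang deg 101.6 wpx 92.5
px [230. 199.] area 1193.5 centre [ 0.3995 -0.1954  0.009 ] len 0.0995 ang deg 19.19999999999999 wpx 18.3
px [320. 240.] area 139478.0 centre [ 0.3718 -0.2877  0.009 ] len 0.6453 ang deg 98.7 wpx 479.0
px [341.  48.] area 6142.5 centre [ 0.5479 -0.2801  0.009 ] len 0.1608 ang deg 124.7 wpx 142.9
px [92. 56.] area 16156.5 centre [ 0.5077 -0.0646  0.009 ] len 0.161 ang deg 98.7 wpx 113.0
```

View pics/w1.png

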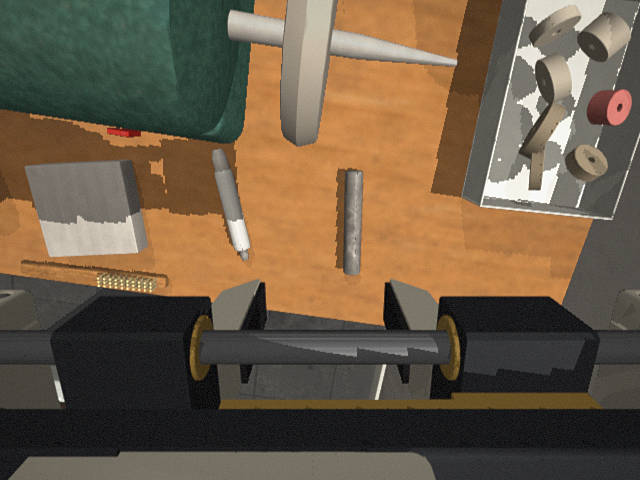

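The wrist view shows the loose punch at (353,223), the handpiece at (230,205) and the spindle tip at (455,62). Before descending I'll check that the camera body clears the spindle.

```bash
python3 - <<'E'
from h import *
s=arm.observe();d=grab("wrist");print(np.round(d["mount"],3),d["T"][:3,3],s["position"],s["joints"].round(2))
show(d,blobs(d,(0,0,20),(180,90,190),(320,150,390,290),amin=800),.009)
# depth check of spindle tip & punch
for u,v in((450,61),(353,223),(305,135)):
    z=d["depth"][v,u];p=d["T"]@[(u-d["cx"])/d["fx"]*z,(v-d["cy"])/d["fy"]*z,z,1];print(p.round(3))
E
```

```text
[[ 0.001 -0.958 -0.288  0.078]
 [ 1.     0.001  0.     0.   ]
 [-0.    -0.288  0.958 -0.158]
 [ 0.     0.     0.     1.   ]] [ 0.48154857 -0.2750457   0.36822094] [ 0.40436844 -0.28645028  0.21031488] [-0.23  0.33  0.96  1.95 -0.31  1.02 -0.54]
px [354. 224.] area 1675.0 centre [ 0.3939 -0.3185  0.009 ] len 0.1074 ang deg 8.4 wpx 17.7
[ 0.531 -0.345  0.12   1.   ]
[ 0.397 -0.316  0.018  1.   ]
[ 0.475 -0.265  0.147  1.   ]
```

Call:
{"fn": "jog_arm", "kwargs": {
  "rows": [
    [[-1.2, -3.1, 0], [0, 0, 0], 0.6],
    [[-1.2, -3.1, -5], [0, 0, 0], 0.6],
    [[-1.2, -3.1, -10], [0, 0, 0], 0.6],
    [[-1.2, -3.1, -15], [0, 0, 0], 0.6],
    [[-1.2, -3.1, -16], [0, 0, 0], 0.6],
    [[-1.2, -3.1, -16], [0, 0, 0], 0.6]
  ]
}}

```text
clock: 3.2
position: [0.393, -0.318, 0.0514]
ee_rot: [-3.132, -0.243, -0.001]
force: [0.1, -0.7, -0.8]
width: 0.6
gripper_force: 0.0
```

```bash
python3 - <<'E'
from h import *
d=grab("wrist","w2");s=arm.observe();print(s["position"],s["force"])
show(d,blobs(d,(0,0,20),(180,90,190),(250,20,390,430),amin=800),.009)
E
```

```text
[ 0.39336198 -0.31861329  0.05203195] [-0.32854969 -0.27482274 -0.51528749]
px [320. 420.] area 2522.5 centre [ 0.2865 -0.3325  0.009 ] len 0.0917 ang deg 98.9 wpx 20.0
px [320. 270.] area 9411.0 centre [ 0.3911 -0.3161  0.009 ] len 0.1175 ang deg 9.099999999999994 wpx 139.3
```

View pics/w2.png

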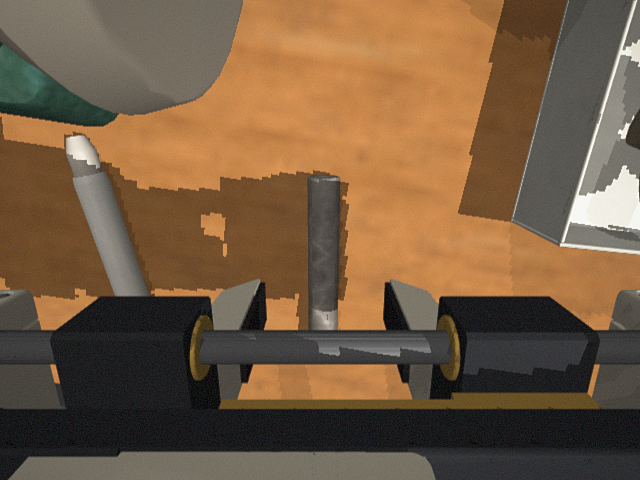

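The punch, at columns 308-340, is centred between the fingers; its far end is at (324,178). I'll check the position along its axis from that end.

```bash
python3 - <<'E'
from h import *
d=grab("wrist");s=arm.observe();P=ray(d,[[324,178]],.013)[0];a=np.radians(8.6)
print(P,P-.052*np.array([np.cos(a),np.sin(a),0]),s["position"])
E
```

```text
[ 0.4447471  -0.31088025  0.013     ] [ 0.39333177 -0.31865609  0.013     ] [ 0.39352565 -0.31895223  0.05232806]
```

Call:
{"fn": "jog_arm", "kwargs": {
  "rows": [
    [[0, 0, -3], [0, 0, 0], 0.6],
    [[0, 0, -4.7], [0, 0, 0], 0.6],
    [[0, 0, -4.8], [0, 0, 0], 0.6],
    [[0, 0, -4.8], [0, 0, 0], 0.6]
  ]
}}

```text
clock: 3.8
position: [0.3925, -0.319, 0.0033]
ee_rot: [3.132, 0.24, 0.001]
force: [0.2, -0.5, -0.2]
width: 0.601
gripper_force: 0.0
```

Call:
{"fn": "jog_arm", "kwargs": {
  "rows": [
    [[0, 0, 0], [0, 0, 0], 0.1],
    [[0, 0, 0], [0, 0, 0], 0.1],
    [[0, 0, 0], [0, 0, 0], 0.1],
    [[0, 0, 0], [0, 0, 0], 0.1],
    [[0, 0, 0], [0, 0, 0], 0.1],
    [[0, 0, 0.5], [0, 0, 0], 0.1],
    [[0, 0, 2], [0, 0, 0], 0.1],
    [[0, 0, 3], [0, 0, 0], 0.1]
  ],
  "newtons": 25
}}

```text
clock: 4.8
position: [0.3924, -0.3189, 0.0338]
ee_rot: [3.132, 0.24, 0.001]
force: [0.5, -0.5, -0.6]
width: 0.19
gripper_force: 25.0
```

Call:
{"fn": "jog_arm", "kwargs": {
  "rows": [
    [[0, 0, 5], [0, 0, 0], 0.1],
    [[0, 0, 10], [0, 0, 0], 0.1],
    [[-1, 2, 16], [0, 0, 0], 0.1],
    [[-1, 6, 21], [0, 0, 10], 0.1],
    [[-1, 11, 25], [0, 0, 20], 0.1],
    [[-1, 16, 26], [0, 0, 30], 0.1],
    [[-1, 22, 26], [0, 0, 40], 0.1],
    [[-1, 27, 26], [0, 0, 50], 0.1]
  ]
}}

```text
clock: 5.8
position: [0.3817, -0.0467, 0.2934]
ee_rot: [-2.732, -1.55, -0.004]
force: [-0.4, -0.5, -0.5]
width: 0.189
gripper_force: 25.0
```

Call:
{"fn": "jog_arm", "kwargs": {
  "rows": [
    [[0, 5, 0], [0, 0, 10], 0.1],
    [[0, 10, 0], [0, 0, 20], 0.1],
    [[1, 15, 0], [0, 0, 30], 0.1],
    [[1, 20, 0], [0, 0, 40], 0.1],
    [[1, 25, 0], [0, 0, 50], 0.1],
    [[2, 28, 0], [0, 0, 60], 0.1],
    [[3, 30, 0], [0, 0, 70], 0.1],
    [[4, 30, 0], [0, 0, 80], 0.1]
  ]
}}

```text
clock: 6.8
position: [0.4221, 0.2528, 0.2928]
ee_rot: [1.094, 2.944, -0.0]
force: [0.2, -1.0, -0.7]
width: 0.189
gripper_force: 25.0
```

Call:
{"fn": "jog_arm", "kwargs": {
  "rows": [
    [[0, 2, 0], [0, 0, 10], 0.1],
    [[0, 4, 0], [0, 0, 14], 0.1],
    [[0, 4, 0], [0, 0, 14], 0.1],
    [[0, 4, 0], [0, 0, 14], 0.1]
  ]
}}

```text
clock: 7.3
position: [0.4223, 0.2903, 0.2928]
ee_rot: [0.743, 3.052, -0.001]
force: [-0.6, -0.4, 0.3]
width: 0.189
gripper_force: 25.0
```

```bash
python3 - <<'E'
from h import *
d=grab("wrist","w3");s=arm.observe();print(s["position"],s["joints"].round(2),s["width"])
print("tool y deg",np.degrees(np.arctan2(*Ro.from_rotvec(s["ee_rot"]).as_matrix()[[1,0],1])))
E
```

```text
[0.42235517 0.29019704 0.29280038] [-1.05  0.2   0.42  1.77 -0.09  1.19  0.48] 0.18772472776274265
tool y deg 62.62428001392376
```

View pics/w3.png

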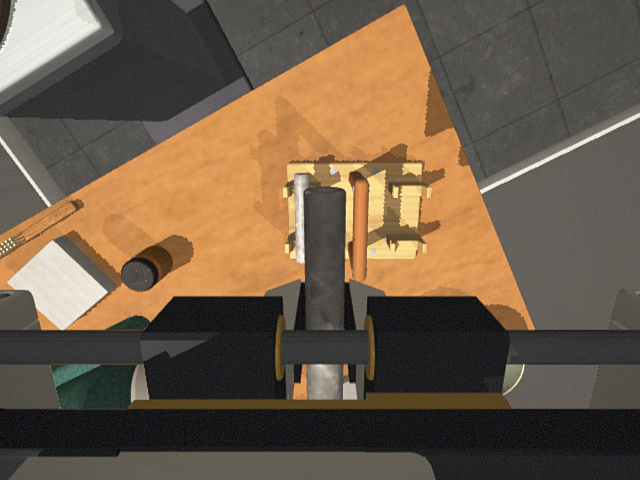

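The carrier is in view, square to the tool. The board spans about columns 288-422 and rows 162-259, the bar is at column 360, and the empty-seat saddles are at about (408,190) and (408,246). I'll zoom in to pick out features.

```bash
python3 - <<'E'
from h import *
d=grab("wrist");c=d["img"][145:285,270:450];cv2.imwrite("pics/c3.png",cv2.resize(c[:,:,::-1],None,fx=4,fy=4,interpolation=cv2.INTER_CUBIC));pickle.dump(d,open("w3.pkl","wb"))
show(d,blobs(d,(0,140,60),(14,255,255),(345,160,385,300),amin=200),.102)
show(d,blobs(d,(0,0,100),(180,60,255),(288,165,312,270)),.0485)
E
```

```text
px [359. 228.] area 1512.5 centre [0.4526 0.3118 0.102 ] len 0.1109 ang deg 153.4 wpx 19.3
px [302. 218.] area 791.5 centre [0.429  0.2582 0.0485] len 0.1019 ang deg 151.7 wpx 14.0
```

View pics/c3.png

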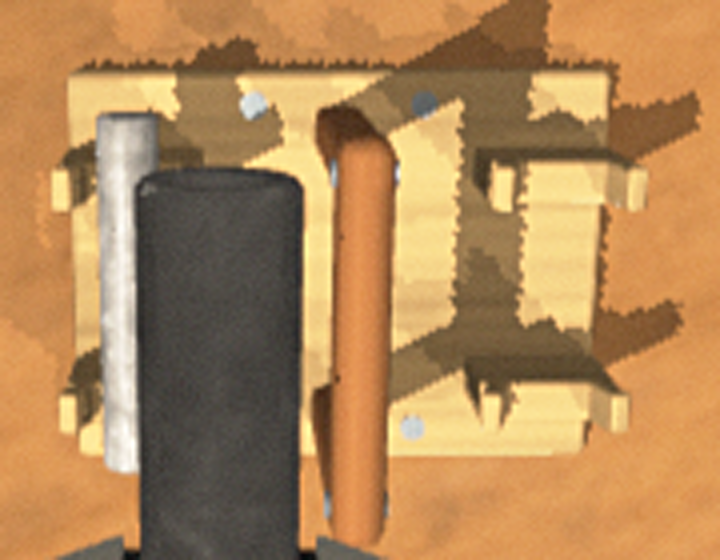

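```bash
python3 - <<'E'
from h import *
d=pickle.load(open("w3.pkl","rb"))
S=ray(d,[[412.6,191.8],[408.9,247.8]],.051);v=S[0]-S[1]
print("saddles",S.round(4),np.linalg.norm(v),"ang",np.degrees(np.arctan2(v[1],v[0])),"mid",S.mean(0).round(4))
C=ray(d,np.array([[70,72],[608,72],[582,455],[82,455]])/4+[270,145],.010);print("board corners",C.round(4),C.mean(0).round(4))
s=S.mean(0);a=np.radians(152.6);y=np.array([np.sin(a),-np.cos(a),0])
print("centre from seat",s-.06*y)
def ang(p):return None
B=ray(d,np.array([[365,150],[358,545]])/4+[270,145],.102);print("bar",B.round(4),B.mean(0).round(4))
E
```

```text
saddles [[0.4573 0.3791 0.051 ]
 [0.5141 0.3499 0.051 ]] 0.06379666339883847 ang 152.812720434106 mid [0.4857 0.3645 0.051 ]
board corners [[0.3698 0.2684 0.01  ]
 [0.4419 0.4078 0.01  ]
 [0.5477 0.354  0.01  ]
 [0.4754 0.2142 0.01  ]] [0.4587 0.3111 0.01  ]
centre from seat [0.45808859 0.31125067 0.051     ]
bar [[0.4139 0.333  0.102 ]
 [0.5033 0.288  0.102 ]] [0.4586 0.3105 0.102 ]
```

Call:
{"fn": "jog_arm", "kwargs": {
  "rows": [
    [[3, 3.5, 0], [0, 0, 0], 0.1],
    [[6.4, 7.4, -3], [0, 0, 0], 0.1],
    [[6.4, 7.4, -8], [0, 0, 0], 0.1],
    [[6.4, 7.4, -13], [0, 0, 0], 0.1],
    [[6.4, 7.4, -16], [0, 0, 0], 0.1],
    [[6.4, 7.4, -18], [0, 0, 0], 0.1],
    [[6.4, 7.4, -18], [0, 0, 0], 0.1],
    [[6.4, 7.4, -18], [0, 0, 0], 0.1]
  ]
}}

```text
clock: 8.4
position: [0.4869, 0.3653, 0.1136]
ee_rot: [0.741, 3.052, 0.001]
force: [-0.4, -0.9, -0.4]
width: 0.189
gripper_force: 25.0
```

```bash
python3 - <<'E'
from h import *
d=grab("wrist","w4");s=arm.observe();print(s["position"],s["force"])
print("tool y deg",np.degrees(np.arctan2(*Ro.from_rotvec(s["ee_rot"]).as_matrix()[[1,0],1])))
E
```

```text
[0.48698565 0.3656257  0.11385874] [ 0.03075945  0.14209607 -0.43343019]
tool y deg 62.73726302502189
```

View pics/w4.png

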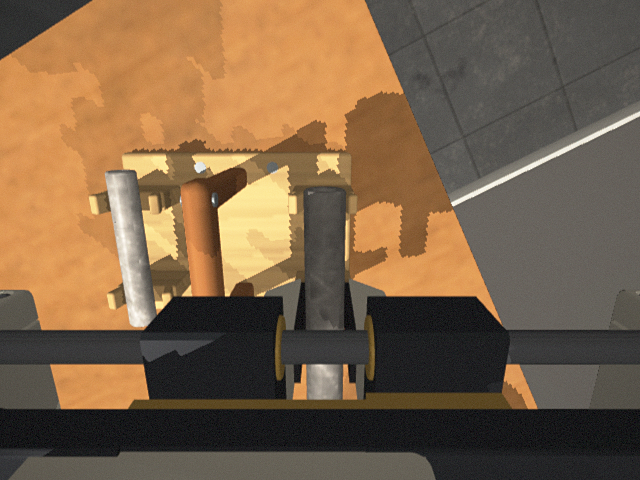

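The punch at column 325 sits midway between the empty-seat cheeks at 296 and 353, so I'll descend slowly.

Call:
{"fn": "jog_arm", "kwargs": {
  "rows": [
    [[-0.1, -0.1, -2], [0, 0, 0], 0.1],
    [[-0.1, -0.1, -4], [0, 0, 0], 0.1],
    [[-0.1, -0.1, -5.5], [0, 0, 0], 0.1],
    [[-0.1, -0.1, -6.2], [0, 0, 0], 0.1],
    [[-0.1, -0.1, -6.6], [0, 0, 0], 0.1],
    [[-0.1, -0.1, -6.8], [0, 0, 0], 0.1],
    [[-0.1, -0.1, -6.9], [0, 0, 0], 0.1],
    [[-0.1, -0.1, -6.9], [0, 0, 0], 0.1]
  ]
}}

```text
clock: 9.45
position: [0.4853, 0.3645, 0.0437]
ee_rot: [0.74, 3.053, 0.0]
force: [0.3, -0.4, 0.2]
width: 0.195
gripper_force: 25.0
```

Call:
{"fn": "jog_arm", "kwargs": {
  "rows": [
    [[0, 0, -0.1], [0, 0, 0], 0.1],
    [[0, 0, -0.1], [0, 0, 0], 0.1]
  ]
}}

```text
clock: 9.7
position: [0.4853, 0.3645, 0.0426]
ee_rot: [0.74, 3.053, 0.0]
force: [-0.2, 1.0, -0.7]
width: 0.193
gripper_force: 25.0
```

Call:
{"fn": "jog_arm", "kwargs": {
  "rows": [
    [[0, 0, -0.1], [0, 0, 0], 0.1],
    [[0, 0, -0.1], [0, 0, 0], 0.1]
  ]
}}

```text
clock: 9.95
position: [0.4853, 0.3645, 0.0426]
ee_rot: [-0.74, -3.053, -0.001]
force: [-2.4, -1.4, 11.0]
width: 0.189
gripper_force: 25.0
```

Contact, with 11 N pushing up. I'll ease off and open part way.

Call:
{"fn": "jog_arm", "kwargs": {
  "rows": [
    [[0, 0, 0.1], [0, 0, 0], 0.19],
    [[0, 0, 0.1], [0, 0, 0], 0.25],
    [[0, 0, 0.1], [0, 0, 0], 0.3],
    [[0, 0, 0.1], [0, 0, 0], 0.36],
    [[0, 0, 0.1], [0, 0, 0], 0.36],
    [[0, 0, 0.1], [0, 0, 0], 0.36]
  ],
  "newtons": 10
}}

```text
clock: 10.7
position: [0.4852, 0.3644, 0.0425]
ee_rot: [0.74, 3.053, -0.0]
force: [0.2, 0.8, 0.1]
width: 0.36
gripper_force: 0.0
```

Call:
{"fn": "jog_arm", "kwargs": {
  "rows": [
    [[0, 0, 1], [0, 0, 0], 0.36],
    [[0, 0, 3], [0, 0, 0], 0.36],
    [[0, 0, 7], [0, 0, 0], 0.36],
    [[0, 0, 12], [0, 0, 0], 0.36],
    [[-3, -5, 16], [0, 0, 0], 0.36],
    [[-5, -8.5, 18], [0, 0, 0], 0.36],
    [[-5, -8.5, 18], [0, 0, 0], 0.36],
    [[-5, -8.5, 18], [0, 0, 0], 0.36]
  ]
}}

```text
clock: 11.7
position: [0.4353, 0.2799, 0.2232]
ee_rot: [0.739, 3.053, 0.003]
force: [0.6, 0.1, -0.3]
width: 0.358
gripper_force: 0.0
```

```bash
python3 - <<'E'
from h import *
d=grab("wrist","w5");s=arm.observe();print(s["position"])
pickle.dump(d,open("w5.pkl","wb"));cv2.imwrite("pics/c5.png",cv2.resize(d["img"][130:310,240:480,::-1],None,fx=3,fy=3,interpolation=cv2.INTER_CUBIC))
E
```

```text
[0.43525485 0.28018945 0.22263263]
```

View pics/c5.png

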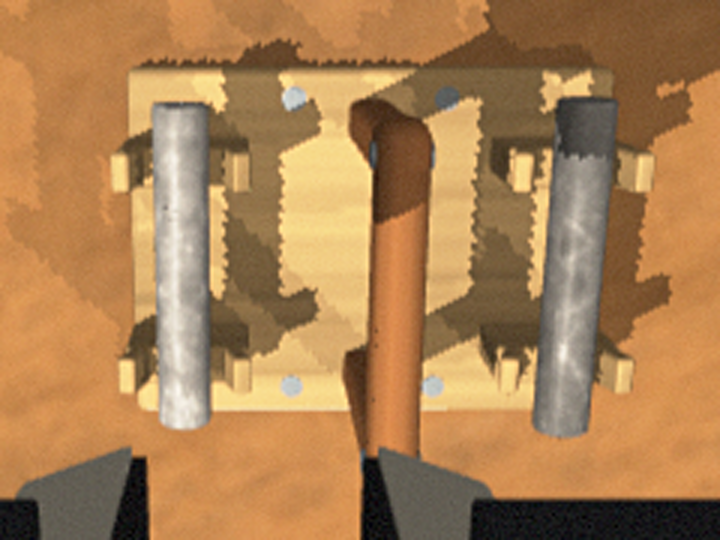

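Both punches lie in their seats: the loose one at crop columns 557-617 between cheeks 530 and 622. The bar is at crop columns 373-434 (top) and 368-421 (row 420). Next I'll centre on the bar.

```bash
python3 - <<'E'
from h import *
d=pickle.load(open("w5.pkl","rb"));px=lambda a:np.array(a)/3+[240,130]
B=ray(d,px([[403,160],[394.5,420]]),.102);print(B.round(4))
a=np.radians(-27.3);x=np.array([np.cos(a),np.sin(a),0]);y=np.array([-x[1],x[0],0])
C=ray(d,px([[129,68],[612,68],[593,410],[140,410]]),.010);print("board",C.mean(0).round(4))
c=C.mean(0);c[2]=.102
print("bar lateral off board centre",(B-c)@y)
P=ray(d,px([[587,99],[561,435]]),.049);print("punch in carrier",(P-c)@x,(P-c)@y)
P=ray(d,px([[181,102],[187,428]]),.0485);print("seated",(P-c)@x,(P-c)@y)
E
```

```text
[[0.4197 0.3299 0.102 ]
 [0.482  0.2984 0.102 ]]
board [0.4589 0.3119 0.01  ]
bar lateral off board centre [-0.00196523 -0.00141422]
punch in carrier [-0.05323693  0.05285738] [0.05851193 0.05952197]
seated [-0.05210827  0.05080203] [-0.06062827 -0.0604303 ]
```

Call:
{"fn": "jog_arm", "kwargs": {
  "rows": [
    [[1.2, 1.5, 0], [0, 0, 0], 0.55],
    [[2.3, 3, -3], [0, 0, 0], 0.55],
    [[2.3, 3, -8], [0, 0, 0], 0.55],
    [[2.3, 3, -11], [0, 0, 0], 0.55],
    [[2.3, 3, -13.5], [0, 0, 0], 0.55],
    [[2.3, 3, -14.9], [0, 0, 0], 0.55],
    [[2.3, 3, -14.9], [0, 0, 0], 0.55],
    [[2.3, 3, -14.9], [0, 0, 0], 0.55]
  ]
}}

```text
clock: 12.75
position: [0.4587, 0.3098, 0.0742]
ee_rot: [0.739, 3.053, 0.001]
force: [-0.8, -0.8, 0.1]
width: 0.549
gripper_force: 0.0
```

Call:
{"fn": "jog_arm", "kwargs": {
  "rows": [
    [[0, 0, 0], [0, 0, 0], 0.4],
    [[0, 0, 0], [0, 0, 0], 0.3],
    [[0, 0, 0], [0, 0, 0], 0.25],
    [[0, 0, 0], [0, 0, 0], 0.2],
    [[0, 0, 0], [0, 0, 0], 0.15],
    [[0, 0, 0], [0, 0, 0], 0.05],
    [[0, 0, 0], [0, 0, 0], 0.05],
    [[0, 0, 0], [0, 0, 0], 0.05]
  ],
  "newtons": 15
}}

```text
clock: 13.75
position: [0.4584, 0.3097, 0.0737]
ee_rot: [0.739, 3.053, 0.001]
force: [2.2, 3.1, -0.6]
width: 0.15
gripper_force: 15.0
```

Call:
{"fn": "jog_arm", "kwargs": {
  "rows": [
    [[0, 0, 0], [0, 0, 0], 0.05],
    [[0, 0, 0], [0, 0, 0], 0.05],
    [[0, 0, 0], [0, 0, 0], 0.05]
  ],
  "newtons": 50
}}

```text
clock: 14.12
position: [0.4583, 0.3096, 0.0737]
ee_rot: [0.739, 3.053, 0.001]
force: [1.5, 2.8, 0.3]
width: 0.147
gripper_force: 50.0
```

Gripped. Lifting slowly.

Call:
{"fn": "jog_arm", "kwargs": {
  "rows": [
    [[0, 0, 0.1], [0, 0, 0], 0.05],
    [[0, 0, 0.3], [0, 0, 0], 0.05],
    [[0, 0, 0.6], [0, 0, 0], 0.05],
    [[0, 0, 1], [0, 0, 0], 0.05],
    [[0, 0, 1.5], [0, 0, 0], 0.05],
    [[0, 0, 2.1], [0, 0, 0], 0.05],
    [[0, 0, 2.8], [0, 0, 0], 0.05],
    [[0, 0, 3.5], [0, 0, 0], 0.05]
  ]
}}

```text
clock: 15.12
position: [0.4582, 0.3094, 0.1091]
ee_rot: [0.74, 3.053, 0.0]
force: [-0.2, -0.0, -3.8]
width: 0.151
gripper_force: 50.0
```

Call:
{"fn": "jog_arm", "kwargs": {
  "rows": [
    [[0, 0, 1], [0, 0, 0], 0.05],
    [[0, 0, 2], [0, 0, 0], 0.05],
    [[0, 0, 3], [0, 0, 0], 0.05],
    [[0, 0, 4], [0, 0, 0], 0.05],
    [[0, 0, 5], [0, 0, 0], 0.05],
    [[0, 0, 6], [0, 0, 0], 0.05],
    [[0, 0, 6.6], [0, 0, 0], 0.05],
    [[0, 0, 7], [0, 0, 0], 0.05]
  ]
}}

```text
clock: 16.12
position: [0.4582, 0.3094, 0.1789]
ee_rot: [0.74, 3.053, 0.0]
force: [0.0, -0.1, -3.6]
width: 0.147
gripper_force: 50.0
```

Call:
{"fn": "jog_arm", "kwargs": {
  "rows": [
    [[0, 0, 0], [0, 0, 0], 0.05],
    [[0, 0, 0], [0, 0, 0], 0.05],
    [[0, 0, 0], [0, 0, 0], 0.05],
    [[0, 0, 0], [0, 0, 0], 0.05],
    [[0, 0, 0], [0, 0, 0], 0.05],
    [[0, 0, 0], [0, 0, 0], 0.05],
    [[0, 0, 0], [0, 0, 0], 0.05],
    [[0, 0, 0], [0, 0, 0], 0.05]
  ]
}}

```text
clock: 17.12
position: [0.4582, 0.3094, 0.1786]
ee_rot: [-0.74, -3.053, -0.0]
force: [0.4, 0.7, -4.2]
width: 0.15
gripper_force: 50.0
```

Call:
{"fn": "jog_arm", "kwargs": {
  "rows": [
    [[0, 0, 0], [0, 0, 0], 0.05],
    [[0, 0, 0], [0, 0, 0], 0.05],
    [[0, 0, 0], [0, 0, 0], 0.05],
    [[0, 0, 0], [0, 0, 0], 0.05],
    [[0, 0, 0], [0, 0, 0], 0.05],
    [[0, 0, 0], [0, 0, 0], 0.05],
    [[0, 0, 0], [0, 0, 0], 0.05],
    [[0, 0, 0], [0, 0, 0], 0.05]
  ]
}}

```text
clock: 18.12
position: [0.4582, 0.3094, 0.1785]
ee_rot: [0.74, 3.053, 0.0]
force: [0.5, 0.7, -4.4]
width: 0.147
gripper_force: 50.0
```

Call:
{"fn": "jog_arm", "kwargs": {
  "rows": [
    [[0, 0, 0], [0, 0, 0], 0.05],
    [[0, 0, 0], [0, 0, 0], 0.05],
    [[0, 0, 0], [0, 0, 0], 0.05],
    [[0, 0, 0], [0, 0, 0], 0.05],
    [[0, 0, 0], [0, 0, 0], 0.05],
    [[0, 0, 0], [0, 0, 0], 0.05],
    [[0, 0, 0], [0, 0, 0], 0.05],
    [[0, 0, 0], [0, 0, 0], 0.05]
  ]
}}

```text
clock: 19.12
position: [0.4582, 0.3094, 0.1785]
ee_rot: [-0.74, -3.053, -0.0]
force: [0.4, -0.1, -4.5]
width: 0.151
gripper_force: 50.0
```

```bash
python3 - <<'E'
from h import *
s=arm.observe();print(s["position"],s["force"],s["ft_torque"],s["gripper_force"])
d=grab("side","s6");e=grab("wrist")
cv2.imwrite("pics/c6.png",np.hstack([cv2.resize(d["img"][200:440,160:420],(390,360)),cv2.resize(e["img"][100:380,160:480],(410,360))])[:,:,::-1])
# board tilt by plane fit of wrist depth
hsv=cv2.cvtColor(e["img"],cv2.COLOR_RGB2HSV);v,u=np.nonzero(e["depth"]>0);z=e["depth"][v,u]
W=np.c_[(u-e["cx"])/e["fx"]*z,(v-e["cy"])/e["fy"]*z,z]@e["T"][:3,:3].T+e["T"][:3,3]
k=(W[:,2]>.085)&(W[:,2]<.125)&(v<280);W=W[k];A=np.c_[W[:,:2]-W[:,:2].mean(0),np.ones(len(W))]
for i in range(4):
    p=np.linalg.lstsq(A,W[:,2],rcond=None)[0];g=abs(A@p-W[:,2])<.004;A,W=A[g],W[g]
print("board slope",p,len(W))
E
```

```text
[0.45819387 0.30941078 0.17854621] [ 0.41926028 -0.08499384 -4.47711806] [-0.038159   -0.0181995  -0.00514744] 49.99906003475189
board slope [ 0.00322235 -0.0021076   0.11480561] 20053
```

View pics/c6.png

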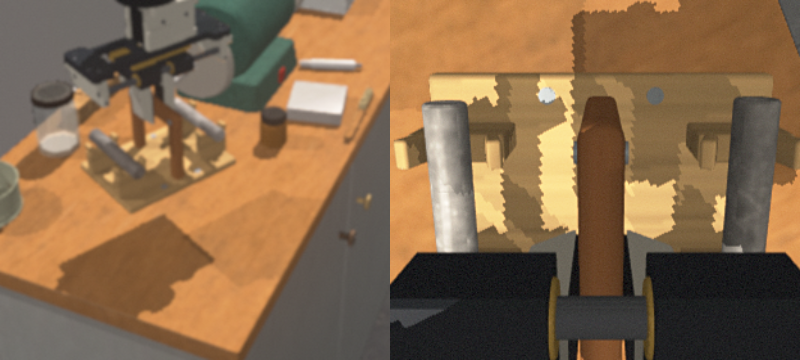

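The carrier is held level (slope under 0.004) about 10.5 cm above the bench. Both punches lie in their seats, at (448,175) and (752,175) in the right half, and the pot and handpiece are undisturbed. It has been steady for over 3 s, so I'm handing in.

```bash
python3 -c "
from cell import arm
print(arm.sign_off())"
```

```text
the job is handed in; nothing more can be done
None
```

I laid the loose punch in the empty seat, lifted the carrier level about 10.5 cm by its handle, held it steady for 3 s and handed the job in while still holding it; the sign-off returned no verdict.

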